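# Put the hand tools back in their foam inlays

### The job

Tidy the bench: put the spanner, the screwdriver, the side cutters and the utility knife back into the tool tray, each lying flat and fully down in the foam cut-out that has its shape. Lay them in rather than dropping them, and leave the tape roll and the grease tin where they are.

Things in the scene. Friction and masses are not known exactly. Their poses are not given: they have to be found in the camera images.
- wrench: Loose chrome combination spanner lying flat, 162 mm long, 90 g: shaft 14 mm wide, 1 to 8 mm above the underside; ends 9 mm thick. Origin: on the underside, on the shaft at the place to grip it across y; z up; +x along the shaft to the open jaw (30 mm wide, tip at x = +100 mm); the ring end (22 mm) ends at x = -62 mm. In place when it lies at the origin of its inlay, +x along the inlay's +x.
- driver: Loose screwdriver lying on a flat of its eight-sided red handle (28 mm across flats, x = -45 to +45 mm, narrower beyond +33), 80 g; steel blade, 14 mm above the underside, on to x = +110 mm. Origin: on the underside below the middle of the handle, the place to grip it across y; z up; +x to the blade tip. In place when it lies at the origin of its inlay, +x along the inlay's +x.
- pliers: Loose side cutters, closed and rigid, yellow and black handles, lying flat, 14 mm thick, 150 g. Origin: on the underside, between the handles where they bow widest (52 mm over both), the place to grip across y; z up; +x to the jaws (tip at x = +100 mm; joint 26 mm wide at +58); handles end at x = -60 mm. In place when it lies at the origin of its inlay, +x along the inlay's +x.
- knife: Loose green utility knife, blade drawn in, lying flat, 110 g: body 28 mm wide, 18 mm thick, x = -60 to +52 mm; nose 20 mm wide, its steel tip ends at x = +90 mm; black thumb slide on top, 21 mm high. Origin: on the underside, on the centre line at the place to grip it across y; z up; +x to the nose. In place when it lies at the origin of its inlay, +x along the inlay's +x.
- wrench_inlay: Foam inlay for the spanner, fixed in a red tray (rim 22 mm above the bench): charcoal, the cut-out's floor blue, 102 mm wide (y), x = -75 to +125 mm. Cut-out: 36 mm wide at the ring end (from x = -69), 28 for the shaft, 44 for the jaw (to x = +107); a finger trough as deep crosses it, x = -26 to +26. Floor 6, top 18 mm above the origin (underside, mid-trough); z up; +x to the head end.
- driver_inlay: Foam inlay for the screwdriver, fixed in a red tray (rim 22 mm above the bench): charcoal, the cut-out's floor blue, 102 mm wide (y), x = -75 to +125 mm. Cut-out: 42 mm wide for the handle (x = -53 to +53), 20 for the blade (to x = +117); a finger trough as deep crosses it, x = -26 to +26. Floor 6, top 18 mm above the origin (underside, mid-trough); z up; +x to the head end.
- pliers_inlay: Foam inlay for the side cutters, fixed in a red tray (rim 22 mm above the bench): charcoal, the cut-out's floor blue, 102 mm wide (y), x = -75 to +125 mm. Cut-out: 58 to 64 mm wide for the handles (from x = -69), 34 for the jaws (x = +55 to +107); a finger trough as deep crosses it, x = -26 to +26. Floor 6, top 18 mm above the origin (underside, mid-trough); z up; +x to the head end.
- knife_inlay: Foam inlay for the utility knife, fixed in a red tray (rim 22 mm above the bench): charcoal, the cut-out's floor blue, 102 mm wide (y), x = -75 to +125 mm. Cut-out: 42 mm wide for the body (x = -67 to +70), 32 for the nose (to x = +97); a finger trough as deep crosses it, x = -26 to +26. Floor 6, top 18 mm above the origin (underside, mid-trough); z up; +x to the head end.
- tape: Bystander: loose roll of blue tape lying flat, 96 mm across, 25 mm high, hole 72 mm. Origin: middle of the underside.
- tin: Bystander: loose orange and blue grease tin standing up, 60 mm across, 62 mm high. Origin: middle of the underside.
Things that resemble listed ones, but are neither listed nor needed, are in the scene too. There is more than one size of the pliers; the job needs the middle-sized.

How it is judged (in metres and radians):
At the end, for the whole second after the job is handed in: Each tool rests in its own inlay: origin within 12 mm (horizontally) of the inlay's, its length within 0.15 rad of the cut-out's, its underside 2 to 9.5 mm above the inlay's underside (on the floor of the cut-out, 6 mm), tilted less than 0.10 rad, and still (under 0.02 m/s and 0.2 rad/s) (horizontal distance between wrench and wrench_inlay below 0.012 m and angle between the x axis of wrench and the x axis of wrench_inlay, either way round below 0.15 rad and z of wrench in the frame of wrench_inlay between 0.002 and 0.0095 m and angle between each of wrench, driver, pliers, knife's own z axis and vertical below 0.1 rad and linear speed of each of wrench, driver, pliers, knife below 0.02 m/s and angular speed of each of wrench, driver, pliers, knife below 0.2 rad/s and horizontal distance between driver and driver_inlay below 0.012 m and angle between the x axis of driver and the x axis of driver_inlay, either way round below 0.15 rad and z of driver in the frame of driver_inlay between 0.002 and 0.0095 m and horizontal distance between pliers and pliers_inlay below 0.012 m and angle between the x axis of pliers and the x axis of pliers_inlay, either way round below 0.15 rad and z of pliers in the frame of pliers_inlay between 0.002 and 0.0095 m and horizontal distance between knife and knife_inlay below 0.012 m and angle between the x axis of knife and the x axis of knife_inlay, either way round below 0.15 rad and z of knife in the frame of knife_inlay between 0.002 and 0.0095 m); the robot touches nothing.
It fails at once if the tape roll or the grease tin is pushed more than 20 mm or tipped (distance of any of tape, tin from where it was at the start of the episode above 0.02 m or angle between tin's own z axis and vertical above 0.35 rad).
It fails at once if a tool is dropped or thrown (faster than 0.8 m/s with no finger on it) ((linear speed of wrench above 0.8 m/s and contact force between the fingers and wrench below 0.05 N) or (linear speed of driver above 0.8 m/s and contact force between the fingers and driver below 0.05 N) or (linear speed of pliers above 0.8 m/s and contact force between the fingers and pliers below 0.05 N) or (linear speed of knife above 0.8 m/s and contact force between the fingers and knife below 0.05 N)).
It also fails if it takes over 96 s, if anything falls off the work surface, if the arm or the gripper's body presses on something with over 40 N, if the wrist force passes 120 N, or if a joint passes its speed limit or range.

### The arm

A 7-joint arm with a two-finger parallel gripper is mounted at the origin on the work surface. World frame = base frame: x ahead of the robot, y to its left, z up, the work surface at z = 0. Lengths are in mm, angles in rad, forces in N, time in s.
With the tool pointing down it reaches from about 400 to 875 mm from the base axis. Payload 4.4 kg.
Tool frame: the origin (TCP) lies midway between the tips of the shut fingers; the grasp point (between the pads) lies 19 mm behind it; z points along the fingers, y is the line along which they close (so a half turn about z gives the same grasp; the last joint's range is limited). The gripper opens to 85 mm and grips with 20 to 120 N. Pads are 22 mm wide; open, the fingers measure 114 mm over their backs; the gripper's body (76 mm by 85 mm) begins 54 mm behind the grasp point. The pads swing forward as they close: fully open they stand 13 mm farther back than shut.
Start: joints at [1.194, 0.628, 0.038, 1.517, -0.027, 0.996, -0.02], TCP at [198.812, -618.863, 196.713] pointing down, gripper open.
Joint ranges: [-3.06, 3.06], [-0.37, 2.12], [-1.25, 1.32], [0.18, 2.47], [-1.1, 4.24], [0.23, 1.98], [-2.94, 2.94]. Speed limits (rad/s): [2.57, 2.57, 3.14, 3.14, 3.14, 3.14, 3.14].

### API

Orientations are given as [roll, pitch, yaw] about the fixed x, y, z axes, in that order (R = Rz(yaw) Ry(pitch) Rx(roll)).
In Python, from cell import readout, optics, order gives the robot as it stands.
- The arm moves only by the shell command python3 -m jog 'ROWS'. ROWS is a JSON object of lists of equal length, an entry for each row: "claw": the opening, from 0 (shut) to 1 (fully open); "xyz": the shift along the tool's x, y, z each as a share of 0.1 m, from -1 to 1, a list of three; "twist": the turn, a rotation vector about the tool's x, y, z each as a share of 180 degrees, from -1 to 1, a list of three. A call has 1 to 12 rows; each row shifts and turns the commanded pose from where the row before left it, along the tool's axes as they then stand; what a row does not reach is not made up. A row lasts 1/8 s, in which the tool goes at most 62.5 mm and 10.7 degrees, less where a joint would pass 70% of its speed; a pose out of reach is approached as far as the arm can. A call with a number of a shift or a turn outside -1 to 1 is refused whole. A call with a gripper value outside its range is refused whole. The fingers move at their own pace and stop on an object; the grip force is fixed at half the most. Time passes only in rows, so rows that do not move let the fingers close. It gives the time, the measured TCP pose, the force, the opening and the grip force at its end, in the units of the state.
- readout.read_state(): the state, without advancing time (a new reading comes with each control period).
- optics.get_image(name): name is "scene" or "top" or "wrist"; returns a dict with "color" (400x640x3 uint8, red, green, blue), "fovy" (degrees; the focal length in pixels is half the picture's height over the tangent of half this angle, whatever the lens; pixels are square), "cx", "cy" (the principal point, pixels), "view" (4x4, takes a point from world to camera coordinates). Camera axes: x right, y up, looking along -z (the intrinsics and any distortion apply to the point x, -y, -z); pixel columns grow to the right and rows downward; lengths in mm; the calibration is good to about 2 mm. A picture is of the moment at which its call begins. There is no depth.
- order.finish_job(): hands the job in; it is judged then, once.
Trained networks look in the newest picture that a camera, given by its name, has taken for a name from the list of things; names that differ only in an ending like _2 or _b are one class to them, and where a whole thing is asked for, a point or a joint stands for the part that bears it (a point fixed in the world has none). Each returns a list of dicts, best first, with "score" (0 to 1); they miss things now and then, are a little off and sometimes report something else, mostly with a low value. They report only what shows in the picture. A call takes as long as a camera call. They do not tell look-alikes from the thing itself.
- optics.boxes_of(camera, label): "rect" ([left, top, width, height] in pixels, round what is visible of it).
The state is a dict: "clock": time; "qpos": joint angles; "qd": joint speeds; "tau": joint torques, N m; "eef_pos": TCP position; "tool_rot": TCP orientation; "force": force on the tool from outside, world axes, zero at the start; "torque": the same for the moment, N m; "width": finger opening in mm; "gripper_force": force on a finger pad.
Only numpy, scipy, OpenCV 4.12 (cv2) and the standard library are available. Lean on these libraries where they do the work, as an engineer would, in place of code of your own. Each camera call takes 0.05 s, during which the arm holds its last target. There are 200 camera calls.

## Working session

There is one attempt and no reset: what is moved stays moved. The work goes in short steps, Python scripts to look and compute and a shell command to move; the robot and the scene stay as the last step left them, time stands still between calls to the robot, and variables do not carry over. Pictures are saved under pics/ and viewed, at most 14 in all, crops included, and the job is handed in when it is done.

```bash
ls; mkdir -p pics; python3 - <<'E'
from cell import readout, optics
import cv2,numpy as np
s=readout.read_state(); print({k:np.round(v,3).tolist() for k,v in s.items()})
for n in ("top","scene"):
    d=optics.get_image(n); cv2.imwrite(f"pics/{n}0.png",d["color"][:,:,::-1])
    print(n,d["fovy"],d["cx"],d["cy"],np.round(d["view"],3).tolist(),[k for k in d])
    for l in ("wrench","driver","pliers","knife","wrench_inlay","driver_inlay","pliers_inlay","knife_inlay","tape","tin"):
        print(l,[(round(b["score"],2),np.round(b["rect"]).astype(int).tolist()) for b in optics.boxes_of(n,l)])
E
```

```text
pics
{'clock': 0.0, 'qpos': [1.194, 0.629, 0.038, 1.518, -0.027, 0.996, -0.02], 'qd': [-0.0, 0.001, 0.0, -0.0, -0.001, 0.001, -0.001], 'tau': [0.0, -56.341, 1.226, -19.345, 0.011, 0.011, 0.0], 'eef_pos': [198.608, -618.182, 195.794], 'tool_rot': [-3.14, -0.0, 0.311], 'force': [-0.17, 0.256, -0.078], 'torque': [-0.037, -0.031, -0.047], 'gripper_force': 0.0, 'width': 85.694}
top 57.99801286076778 321.0935733570219 196.89577663844887 [[-0.029, -1.0, -0.009, 37.821], [0.994, -0.03, 0.102, -510.663], [-0.102, -0.006, 0.995, -1049.924], [0.0, 0.0, 0.0, 1.0]] ['color', 'fovy', 'cx', 'cy', 'view']
wrench [(0.85, [363, 166, 47, 4]), (0.18, [424, 157, 54, 27])]
driver [(0.58, [362, 209, 50, 15])]
pliers [(0.86, [421, 264, 41, 71]), (0.76, [422, 157, 53, 27]), (0.51, [421, 114, 30, 18])]
knife [(0.7, [431, 210, 48, 21])]
wrench_inlay [(0.69, [422, 157, 53, 29]), (0.68, [288, 156, 33, 67])]
driver_inlay [(0.76, [180, 162, 41, 66]), (0.7, [287, 158, 35, 66])]
pliers_inlay [(0.77, [218, 159, 37, 65])]
knife_inlay [(0.68, [423, 159, 53, 24]), (0.57, [249, 158, 35, 68])]
tape [(0.86, [363, 103, 29, 38])]
tin [(0.8, [257, 109, 26, 27])]
scene 45.341255792709674 320.98698223804115 194.20791685981737 [[0.174, 0.985, -0.001, -87.929], [-0.801, 0.142, 0.581, 368.285], [0.572, -0.101, 0.814, -1675.293], [0.0, 0.0, 0.0, 1.0]] ['color', 'fovy', 'cx', 'cy', 'view']
wrench [(0.81, [233, 237, 64, 16]), (0.22, [395, 252, 19, 31])]
driver [(0.77, [244, 188, 40, 17])]
pliers [(0.85, [183, 119, 42, 52]), (0.73, [186, 292, 44, 19]), (0.67, [166, 236, 56, 30])]
knife [(0.77, [167, 196, 50, 18])]
wrench_inlay [(0.94, [328, 181, 48, 58]), (0.69, [426, 164, 60, 58])]
driver_inlay [(0.6, [428, 163, 56, 61])]
pliers_inlay [(0.66, [394, 169, 54, 61]), (0.52, [360, 173, 49, 60])]
knife_inlay [(0.62, [362, 175, 45, 56])]
tape [(0.64, [260, 270, 40, 37])]
tin [(0.58, [392, 250, 23, 33])]
```

```bash
python3 - <<'E'
import cv2
a=cv2.imread("pics/top0.png")[90:350,165:500]
cv2.imwrite("pics/top0c.png",cv2.resize(a,None,fx=2.3,fy=2.3,interpolation=cv2.INTER_CUBIC))
E
```

```text
(no output)
```

View pics/top0c.png

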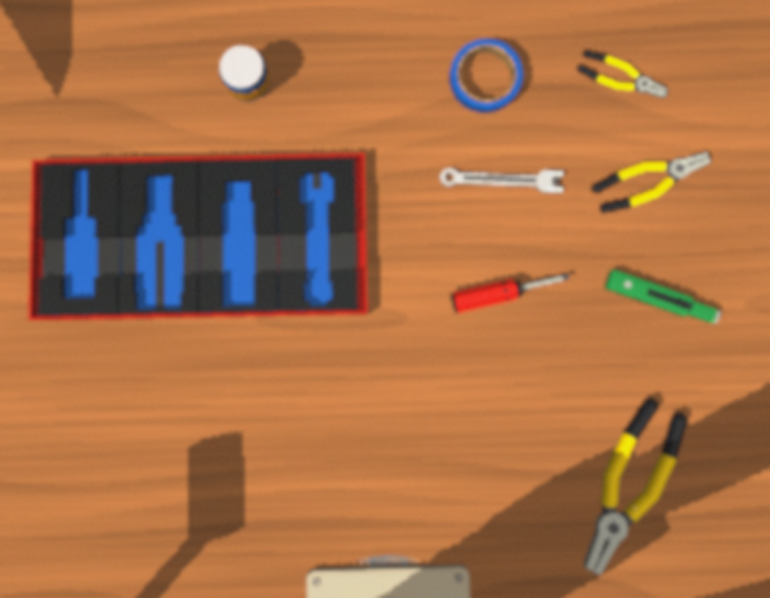

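View pics/scene0.png

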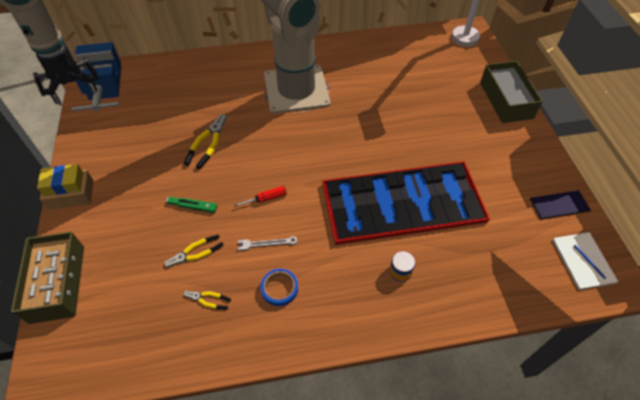

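Top picture: the tray is on the left, with its cut-outs from left to right for driver, pliers, knife and wrench. There are three side cutters: small at about (436,123), middle at (449,170) and large at (441,300). The middle pair should be about 160 mm long, so I'll check lengths by measuring.

```bash
cat > h.py <<'E'
from cell import readout, optics
import cv2,numpy as np
def grab(n,fn=None):
    d=optics.get_image(n); d["f"]=200/np.tan(np.radians(d["fovy"]/2)); d["hsv"]=cv2.cvtColor(d["color"],cv2.COLOR_RGB2HSV)
    if fn: cv2.imwrite("pics/"+fn,d["color"][:,:,::-1])
    return d
def world(d,px,z):
    px=np.atleast_2d(np.array(px,float)); V=np.array(d["view"]); R=V[:3,:3]; c=-R.T@V[:3,3]
    r=np.c_[(px[:,0]-d["cx"])/d["f"],-(px[:,1]-d["cy"])/d["f"],-np.ones(len(px))]@R
    return (c+r*((z-c[2])/r[:,2])[:,None])[:,:2]
def pix(d,p):
    V=np.array(d["view"]); q=V[:3,:3]@np.array(p,float)+V[:3,3]
    return np.array([d["cx"]-d["f"]*q[0]/q[2],d["cy"]+d["f"]*q[1]/q[2]])
def blobs(d,lo,hi,amin=20,roi=None):
    m=cv2.inRange(d["hsv"],np.array(lo),np.array(hi))
    if roi: k=np.zeros_like(m); l,t,w,h=roi; k[t:t+h,l:l+w]=1; m=m*k
    n,lab,st,ce=cv2.connectedComponentsWithStats(m)
    return [np.argwhere(lab==i)[:,::-1] for i in np.argsort(-st[:,4]) if i and st[i,4]>=amin]
def rect(d,pts,z):
    # world rectangle: centre, (long,short), yaw deg of long side (mod 180)
    w=world(d,pts,z).astype(np.float32); (c,s,a)=cv2.minAreaRect(w)
    if s[0]<s[1]: s=s[::-1]; a+=90
    return np.round(c,1),np.round(s,1),round((a+90)%180-90,1)
E
python3 - <<'E'
from h import *
d=grab("top","t1.png")
C={"blue":((100,120,80),(125,255,255),13),"red":((0,210,110),(4,255,255),14),"red2":((174,180,110),(180,255,255),14),"green":((45,80,50),(85,255,255),14),"yellow":((22,150,80),(34,255,255),10),"grey":((0,0,130),(180,50,255),9),"black":((0,0,0),(180,255,32),12)}
for k,(lo,hi,z) in C.items():
    for b in blobs(d,lo,hi,25)[:8]:
        print(k,len(b),b.mean(0).round(),*rect(d,b,z))
for n,p in {"pl_s":[(419,113),(454,130)],"pl_m":[(425,177),(474,158)],"pl_l":[(457,265),(425,338)]}.items():
    w=world(d,p,10); print(n,w.round(),np.linalg.norm(w[1]-w[0]).round())
a=d["color"][140:250,350:500,::-1]
cv2.imwrite("pics/t1c.png",cv2.resize(a,None,fx=5.3,fy=5.3,interpolation=cv2.INTER_CUBIC))
E
```

```text
blue 927 [234. 197.] [527.5 286.3] [176.7  60.7] -0.1
blue 755 [268. 196.] [524.  183.4] [164.6  42.6] -0.9
blue 660 [303. 193.] [527.1  78.9] [176.5  45.7] -1.5
blue 648 [200. 196.] [542.2 389.6] [171.7  42.5] 0.4
blue 233 [593. 253.] [ 324.1 -776.2] [73.6 26.5] -0.0
blue 191 [376. 125.] [ 739.9 -152.9] [95.1 92.4] -2.3
red 188 [375. 218.] [ 444.4 -139.3] [77.8 22.8] -78.7
green 388 [451. 218.] [ 435.7 -366.9] [144.4  27.7] 68.3
yellow 366 [580. 253.] [ 323.5 -730. ] [77.1 58.1] 0.1
yellow 300 [606. 252.] [ 324.3 -815.2] [76.9 34.5] -0.1
yellow 229 [433. 294.] [ 217.3 -296.5] [97.5 25.3] -21.4
yellow 225 [448. 302.] [ 193.6 -340.9] [95.1 24.8] -36.6
yellow 103 [444. 163.] [ 606.1 -353. ] [66.7 17.2] -81.0
yellow 99 [448. 173.] [ 573.4 -364.5] [65.  17.1] -63.7
yellow 70 [432. 126.] [ 722.6 -324.6] [51.2 14. ] 71.7
yellow 67 [435. 118.] [ 747.6 -335.8] [49.4 14.9] 56.7
grey 25102 [466.  37.] [ 908.  -343.4] [1311.4  455.8] 88.0
grey 1551 [116. 112.] [800.3 656.8] [152.5 108. ] -0.0
grey 1455 [ 87. 318.] [177.1 724.1] [186.9  68.8] -0.1
grey 289 [270. 119.] [761.  174.5] [57.4 56.2] -1.8
grey 263 [386. 168.] [ 594.7 -168.4] [158.6  27.8] 88.2
grey 144 [429. 325.] [ 128.5 -276.3] [73.1 32.3] -37.3
grey 101 [463. 161.] [ 611.  -415.8] [55.4 20.4] -65.2
grey 71 [571. 143.] [ 653. -748.] [37.4 27.8] -1.8
black 142 [632. 313.] [ 146.5 -866.8] [46.  39.9] 83.5
black 49 [625. 325.] [ 113.2 -846.9] [37.7 11. ] -84.6
black 34 [596. 326.] [ 113.9 -763.4] [34.7 15.2] 48.7
pl_s [[ 765. -287.]
 [ 708. -392.]] 119.0
pl_m [[ 565. -294.]
 [ 618. -447.]] 162.0
pl_l [[ 299. -373.]
 [  93. -267.]] 232.0
```

View pics/t1c.png

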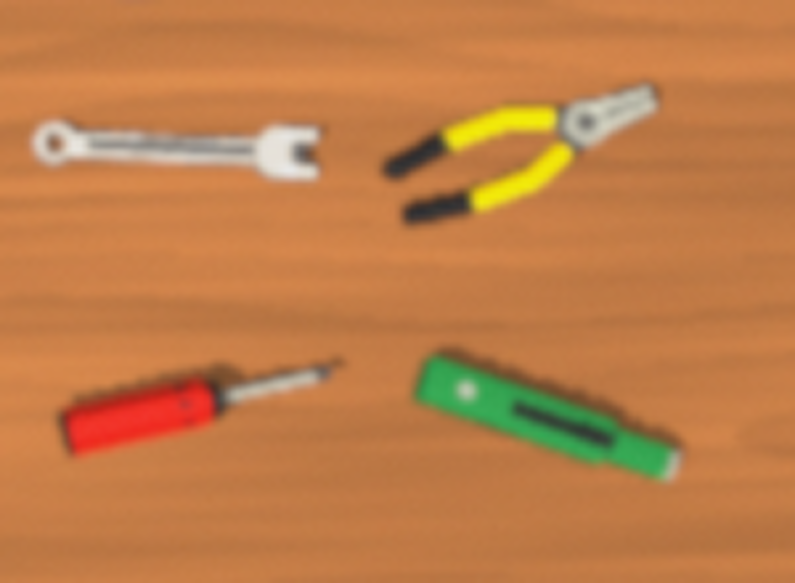

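Measured lengths are 119, 162 and 232 mm, so the middle side cutters at pixel (449,170) are the ones meant. The crop shows that pair intact, the spanner jaw pointing right (-y), the driver tip right and up, and the knife nose (steel end) right and down. I'll go to the spanner first: turn, then translate.

```bash
cat >> h.py <<'E'
def go(x,y,z,yaw):
    # turn (share of 180, about tool z) and then shift (share of 100 mm) in the turned tool's axes
    s=readout.read_state(); p=np.array(s["eef_pos"]); cur=np.degrees(s["tool_rot"][2])
    t=(yaw-cur+180)%360-180; a=np.radians(yaw); dx,dy,dz=np.array([x,y,z])-p
    print("at",p.round(1),"yaw",round(cur,1),"| turn total",round(-t/180,3),"shift total",np.round([(dx*np.cos(a)+dy*np.sin(a))/100,(dx*np.sin(a)-dy*np.cos(a))/100,-dz/100],3))
E
python3 -m jog '{"claw":[1,1,1,1,1,1,1],"xyz":[[0,0,0],[0,0,0],[0,0,0],[0,0,0],[0,0,0],[0,0,0],[0,0,0]],"twist":[[0,0,-0.056],[0,0,-0.056],[0,0,-0.056],[0,0,-0.056],[0,0,-0.056],[0,0,-0.056],[0,0,-0.056]]}'
python3 -m jog '{"claw":[0.6,0.6,0.6,0.6,0.6,0.6,0.6,0.6,0.6,0.6,0.6,0.6],"xyz":[[0.4,0.32,0],[0.4,0.32,0],[0.4,0.32,0],[0.4,0.32,0],[0.4,0.32,0],[0.4,0.32,0],[0.4,0.32,0],[0.4,0.32,0],[0.4,0.32,0],[0.4,0.32,0],[0.4,0.32,0],[0.4,0.32,0]],"twist":[[0,0,0],[0,0,0],[0,0,0],[0,0,0],[0,0,0],[0,0,0],[0,0,0],[0,0,0],[0,0,0],[0,0,0],[0,0,0],[0,0,0]]}'
python3 - <<'E'
from h import *
d=grab("wrist","w1.png"); V=np.array(d["view"]); print(d["fovy"],(-V[:3,:3].T@V[:3,3]).round(1),V[:3,:3].round(2).tolist())
go(595.3,-149.4,196,88.2)
for l in("wrench",): print([(round(b["score"],2),np.round(b["rect"])) for b in optics.boxes_of("wrist",l)])
E
```

```text
clock: 2.02
eef_pos: [198.7, -618.9, 196.7]
tool_rot: [-3.142, 0.0, 1.548]
force: [0.0, 0.5, -0.4]
width: 85.6
gripper_force: 0.0
clock: 3.52
eef_pos: [597.4, -148.9, 196.9]
tool_rot: [3.141, 0.0, 1.542]
force: [0.8, -0.0, -0.1]
width: 51.2
gripper_force: 0.0
59.964184088787945 [598.3 -78.6 373.1] [[1.0, -0.03, 0.0], [0.03, 0.96, -0.27], [0.01, 0.27, 0.96]]
at [ 602.7 -139.5  197.2] yaw 88.9 | turn total 0.004 shift total [-0.101 -0.071  0.012]
[(0.95, array([310., 112.,  28., 148.]))]
```

View pics/w1.png

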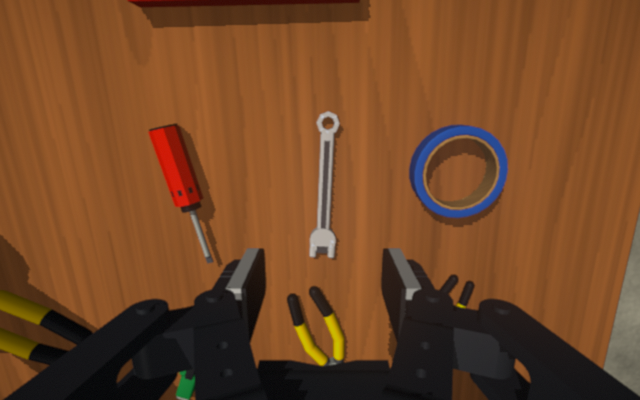

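Wrist view: the spanner is at pixels (328,122) for the ring end to (322,245) for the jaw, and the driver handle is at (178,165). Refining both from this picture.

```bash
python3 - <<'E'
from h import *
d=grab("wrist")
for b in blobs(d,(0,0,110),(180,60,255),200,(290,100,60,165))[:2]: print("wrench",len(b),*rect(d,b,8), world(d,[b[b[:,1]<140].mean(0),b[b[:,1]>225].mean(0)],8).round(1).tolist())
for b in blobs(d,(0,180,60),(4,255,255),200,(140,110,80,110))[:2]: print("driver",len(b),*rect(d,b,18))
E
```

```text
wrench 1637 [ 599.1 -165.3] [161.8  28.3] 84.6 [[602.5, -95.3], [593.3, -223.9]]
driver 2085 [ 443.7 -136.4] [83.8 28.5] -78.5
```

```bash
python3 - <<'E'
from h import *
go(599,-147,3,86.3)
E
```

```text
at [ 598.2 -145.9  196.7] yaw 88.7 | turn total 0.013 shift total [-0.011  0.008  1.937]
```

```bash
python3 -m jog '{"claw":[0.6,0.6,0.5,0.5,0.5,0.5,0.5,0.5,0.5],"xyz":[[0,0,0.4],[0,0,0.4],[0,0,0.4],[0,0,0.4],[0,0,0.15],[0,0,0.1],[0,0,0.05],[0,0,0],[0,0,0]],"twist":[[0,0,0.013],[0,0,0],[0,0,0],[0,0,0],[0,0,0],[0,0,0],[0,0,0],[0,0,0],[0,0,0]]}'
python3 -m jog '{"claw":[0.05,0.05,0.05,0.05,0.05,0.05],"xyz":[[0,0,0.02],[0,0,0.0],[0,0,0],[0,0,0],[0,0,0],[0,0,0]],"twist":[[0,0,0],[0,0,0],[0,0,0],[0,0,0],[0,0,0],[0,0,0]]}'
```

```text
clock: 4.8
eef_pos: [597.1, -150.2, 7.7]
tool_rot: [3.14, 0.0, 1.501]
force: [-0.5, -0.7, -0.1]
width: 42.6
gripper_force: 0.0
clock: 5.55
eef_pos: [596.4, -150.0, 4.7]
tool_rot: [3.142, -0.0, 1.501]
force: [-0.2, -0.3, -0.2]
width: 4.4
gripper_force: 0.0
```

```bash
python3 - <<'E'
from h import *
d=grab("wrist","w2.png")
E
```

```text
(no output)
```

View pics/w2.png

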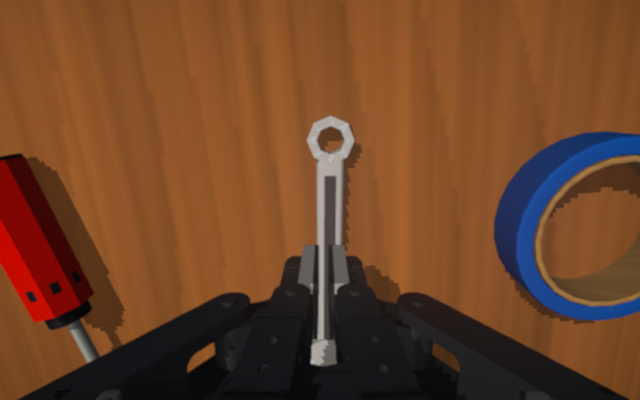

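The fingers sit over the shaft, with the pad gap at about (325,300) narrower than the shaft, so they closed above it. Opening, going lower while watching the force, then closing again.

```bash
python3 -m jog '{"claw":[0.35,0.35,0.35,0.35,0.35,0.35],"xyz":[[0,0,0],[0,0,0],[0,0,0.01],[0,0,0.01],[0,0,0.01],[0,0,0]],"twist":[[0,0,0],[0,0,0],[0,0,0],[0,0,0],[0,0,0],[0,0,0]]}'
python3 -m jog '{"claw":[0.05,0.05,0.05,0.05,0.05],"xyz":[[0,0,0],[0,0,0.0],[0,0,0],[0,0,0],[0,0,0]],"twist":[[0,0,0],[0,0,0],[0,0,0],[0,0,0],[0,0,0]]}'
```

```text
clock: 6.35
eef_pos: [596.3, -150.0, 1.6]
tool_rot: [-3.141, -0.0, 1.501]
force: [-0.0, -0.0, -0.7]
width: 29.8
gripper_force: 0.0
clock: 6.98
eef_pos: [596.4, -150.0, 1.7]
tool_rot: [3.142, 0.0, 1.501]
force: [1.6, -0.0, -0.3]
width: 3.9
gripper_force: 0.0
```

```bash
python3 - <<'E'
from h import *
d=grab("wrist")
cv2.imwrite("pics/w3.png",cv2.resize(d["color"][200:390,200:460,::-1],None,fx=3,fy=3,interpolation=cv2.INTER_CUBIC))
for p in [(596.4,-150,2),(598,-147,5)]: print(pix(d,p))
E
```

```text
[325.3423119  239.40011526]
[327.99024081 236.054557  ]
```

View pics/w3.png

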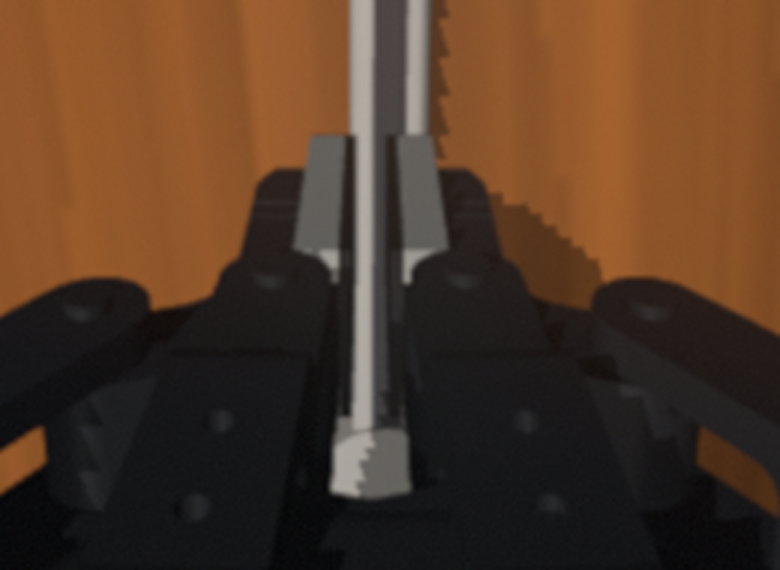

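```bash
python3 -m jog '{"claw":[0.35,0.35,0.35,0.35,0.35,0.35],"xyz":[[0,0,0],[0,0,0],[0,0,0.01],[0,0,0.01],[0,0,0.01],[0,0,0]],"twist":[[0,0,0],[0,0,0],[0,0,0],[0,0,0],[0,0,0],[0,0,0]]}'
python3 -m jog '{"claw":[0.35,0.35,0.35,0.35],"xyz":[[0,0,0.01],[0,0,0.01],[0,0,0.01],[0,0,0]],"twist":[[0,0,0],[0,0,0],[0,0,0],[0,0,0]]}'
```

```text
clock: 7.78
eef_pos: [596.2, -150.0, -1.4]
tool_rot: [-3.141, -0.0, 1.501]
force: [-0.3, -0.5, 0.3]
width: 30.1
gripper_force: 0.0
clock: 8.28
eef_pos: [596.2, -150.0, -4.4]
tool_rot: [-3.141, -0.0, 1.501]
force: [0.9, -0.2, -0.1]
width: 29.6
gripper_force: 0.0
```

```bash
python3 -m jog '{"claw":[0.25,0.2,0.15,0.12,0.12,0.12],"xyz":[[0,0,0],[0,0,0.0],[0,0,0],[0,0,0],[0,0,0],[0,0,0]],"twist":[[0,0,0],[0,0,0],[0,0,0],[0,0,0],[0,0,0],[0,0,0]]}'
```

```text
clock: 9.02
eef_pos: [596.3, -150.0, -4.3]
tool_rot: [3.142, -0.0, 1.501]
force: [0.2, -0.6, 0.3]
width: 10.2
gripper_force: 0.0
```

```bash
python3 -m jog '{"claw":[0.35,0.35,0.35,0.35,0.35,0.35,0.35],"xyz":[[0,0,0],[0,0,0],[0,0,0.01],[0,0,0.01],[0,0,0.01],[0,0,0.01],[0,0,0]],"twist":[[0,0,0],[0,0,0],[0,0,0],[0,0,0],[0,0,0],[0,0,0],[0,0,0]]}'
python3 -m jog '{"claw":[0.25,0.2,0.15,0.12,0.12],"xyz":[[0,0,0],[0,0,0.0],[0,0,0],[0,0,0],[0,0,0]],"twist":[[0,0,0],[0,0,0],[0,0,0],[0,0,0],[0,0,0]]}'
```

```text
clock: 9.9
eef_pos: [596.3, -150.0, -8.4]
tool_rot: [-3.141, -0.0, 1.501]
force: [-0.6, -0.8, 0.3]
width: 29.8
gripper_force: 0.0
clock: 10.52
eef_pos: [596.4, -150.0, -8.2]
tool_rot: [3.142, 0.0, 1.501]
force: [0.5, 0.0, -0.6]
width: 10.3
gripper_force: 0.0
```

```bash
python3 - <<'E'
from h import *
d=grab("wrist","w4.png"); V=np.array(d["view"]); print((-V[:3,:3].T@V[:3,3]).round(1))
m=blobs(d,(0,0,90),(180,60,255),300,(280,60,90,190))[0]
r=m[m[:,1]<m[:,1].min()+42]; print(m.min(0),m.max(0),[np.ptp(m[m[:,1]==y,0])+1 for y in range(m[:,1].min(),m[:,1].max(),8)])
for z in(0,8,16): 
    print(z,[ (y,round(float(np.ptp(world(d,m[m[:,1]==y],z)[:,0])),1)) for y in range(m[:,1].min()+4,m[:,1].max(),12)])
print(pix(d,(596.3,-150,-8)),pix(d,(596.3,-150,10)))
print("tape",[np.round(b["rect"]) for b in optics.boxes_of("wrist","tape")])
cv2.imwrite("pics/w4c.png",cv2.resize(d["color"][80:390,180:480,::-1],None,fx=1.9,fy=1.9,interpolation=cv2.INTER_CUBIC))
E
```

```text
[600.1 -79.9 168. ]
[306 116] [356 249] [np.int64(1), np.int64(37), np.int64(43), np.int64(49), np.int64(47), np.int64(40), np.int64(28), np.int64(29), np.int64(29), np.int64(29), np.int64(29), np.int64(29), np.int64(28), np.int64(28), np.int64(28), np.int64(27), np.int64(27)]
0 [(120, 8.9), (132, 19.9), (144, 24.0), (156, 18.9), (168, 13.7), (180, 13.8), (192, 13.9), (204, 14.1), (216, 13.7), (228, 13.8), (240, 13.5)]
8 [(120, 8.5), (132, 19.0), (144, 22.8), (156, 18.0), (168, 13.0), (180, 13.1), (192, 13.3), (204, 13.4), (216, 13.1), (228, 13.2), (240, 12.8)]
16 [(120, 8.1), (132, 18.0), (144, 21.7), (156, 17.1), (168, 12.4), (180, 12.5), (192, 12.6), (204, 12.7), (216, 12.4), (228, 12.5), (240, 12.2)]
[325.15867838 239.41232626] [325.35524808 252.99087503]
tape [array([506., 134., 134., 203.])]
```

View pics/w4c.png

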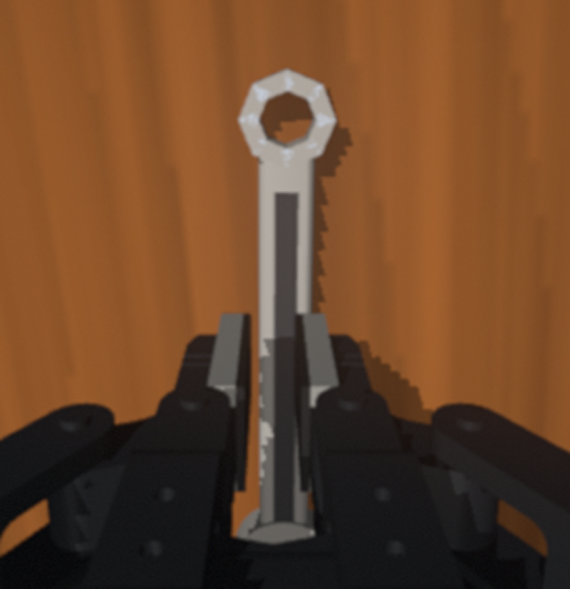

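Pad-gap scale and image row both put the fingertips roughly 30 mm above the bench, although the reported TCP is at -8 mm, and no contact force has appeared. Something about the tip height is off, so I'll lower further in small, force-checked steps.

```bash
python3 -m jog '{"claw":[0.35,0.35,0.35,0.35,0.35],"xyz":[[0,0,0],[0,0,0.03],[0,0,0.03],[0,0,0.02],[0,0,0]],"twist":[[0,0,0],[0,0,0],[0,0,0],[0,0,0],[0,0,0]]}'
python3 -m jog '{"claw":[0.35,0.35,0.35],"xyz":[[0,0,0.02],[0,0,0.02],[0,0,0]],"twist":[[0,0,0],[0,0,0],[0,0,0]]}'
python3 - <<'E'
from h import *
d=grab("wrist","w5.png"); V=np.array(d["view"]); print((-V[:3,:3].T@V[:3,3]).round(1))
t=grab("scene"); print(pix(t,(596,-150,0)),pix(t,(596,-150,60)))
a=t["color"][150:270,190:350,::-1]; b=d["color"][80:390,180:480,::-1]
cv2.imwrite("pics/w5c.png",np.hstack([cv2.resize(a,(413,310),interpolation=cv2.INTER_CUBIC),b]))
E
```

```text
clock: 11.25
eef_pos: [596.1, -150.0, -16.6]
tool_rot: [-3.141, -0.0, 1.501]
force: [-0.3, 0.2, 0.6]
width: 30.0
gripper_force: 0.0
clock: 11.62
eef_pos: [596.2, -150.0, -20.5]
tool_rot: [-3.141, -0.0, 1.501]
force: [0.1, 0.3, -0.1]
width: 29.6
gripper_force: 0.0
[600.  -79.9 155.8]
[273.17262118 241.66103035] [271.31585033 230.35071734]
```

View pics/w5c.png

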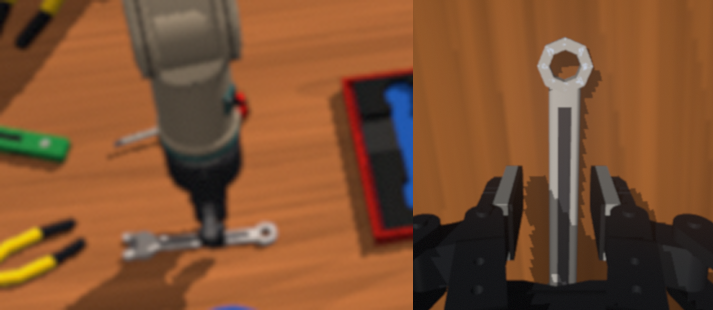

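The scene view shows the fingertip now close to bench level at about pixel (272,242), straddling the shaft. Trying the grip here.

```bash
python3 -m jog '{"claw":[0.25,0.2,0.15,0.12,0.12],"xyz":[[0,0,0],[0,0,0.0],[0,0,0],[0,0,0],[0,0,0]],"twist":[[0,0,0],[0,0,0],[0,0,0],[0,0,0],[0,0,0]]}'
```

```text
clock: 12.35
eef_pos: [596.3, -150.0, -20.3]
tool_rot: [3.142, 0.0, 1.501]
force: [1.0, -0.5, 0.3]
width: 10.2
gripper_force: 0.0
```

```bash
python3 -m jog '{"claw":[0.3,0.3,0.3,0.3,0.3,0.3],"xyz":[[0,0,0],[0,0,0],[0,0,0.02],[0,0,0.02],[0,0,0.02],[0,0,0]],"twist":[[0,0,0],[0,0,0],[0,0,0],[0,0,0],[0,0,0],[0,0,0]]}'
python3 -m jog '{"claw":[0.25,0.2,0.15,0.12,0.12],"xyz":[[0,0,0],[0,0,0.0],[0,0,0],[0,0,0],[0,0,0]],"twist":[[0,0,0],[0,0,0],[0,0,0],[0,0,0],[0,0,0]]}'
```

```text
clock: 13.1
eef_pos: [596.1, -150.0, -26.6]
tool_rot: [-3.141, -0.0, 1.501]
force: [0.5, -0.0, 0.2]
width: 25.5
gripper_force: 0.0
clock: 13.72
eef_pos: [596.6, -150.0, -26.2]
tool_rot: [3.141, -0.0, 1.501]
force: [0.1, -0.9, 0.2]
width: 10.4
gripper_force: 0.3
```

```bash
python3 -m jog '{"claw":[0.3,0.3,0.3,0.3,0.3],"xyz":[[0,0,0],[0,0,0],[0,0,0.02],[0,0,0.02],[0,0,0]],"twist":[[0,0,0],[0,0,0],[0,0,0],[0,0,0],[0,0,0]]}'
python3 -m jog '{"claw":[0.25,0.2,0.15,0.1,0.1],"xyz":[[0,0,0],[0,0,0.0],[0,0,0],[0,0,0],[0,0,0]],"twist":[[0,0,0],[0,0,0],[0,0,0],[0,0,0],[0,0,0]]}'
```

```text
clock: 14.35
eef_pos: [596.1, -150.0, -30.6]
tool_rot: [-3.141, -0.0, 1.501]
force: [-0.2, -0.0, -1.0]
width: 25.7
gripper_force: 0.0
clock: 14.98
eef_pos: [596.8, -150.0, -29.9]
tool_rot: [3.141, 0.0, 1.502]
force: [0.9, -0.1, 3.2]
width: 11.4
gripper_force: 58.7
```

Gripped: pad force is 59 N at a reported z of -30, so the real tip height is about reading + 34 mm. I'll use that from here on. Lifting and measuring the spanner in the hand.

```bash
python3 -m jog '{"claw":[0,0,0,0,0,0],"xyz":[[0,0,-0.1],[0,0,-0.25],[0,0,-0.25],[0,0,-0.25],[0,0,-0.15],[0,0,0]],"twist":[[0,0,0],[0,0,0],[0,0,0],[0,0,0],[0,0,0],[0,0,0]]}'
python3 - <<'E'
from h import *
d=grab("wrist","w6.png")
m=blobs(d,(0,0,90),(180,60,255),300,(280,60,90,190))[0]
top=m[:,1].min(); r=m[m[:,1]<top+46]; print(top,world(d,[[(m[m[:,1]==top+24,0].min()+m[m[:,1]==top+24,0].max())/2,top+24]],108).round(1))
for y in (top+60,top+90,top+110):
    q=m[m[:,1]==y]; print(y,np.ptp(q[:,0]),world(d,[[(q[:,0].min()+q[:,0].max())/2,y]],107).round(1))
go(508.1,79.4,70,179.5)
E
```

```text
clock: 15.72
eef_pos: [596.9, -150.2, 70.7]
tool_rot: [3.14, 0.0, 1.501]
force: [0.2, 0.9, -1.4]
width: 11.3
gripper_force: 58.6
119 [[598.9 -94.4]]
179 32 [[ 598.1 -109.2]]
209 31 [[ 597.4 -122.1]]
229 31 [[ 596.8 -131. ]]
at [ 596.1 -150.1   69.7] yaw 86.0 | turn total -0.519 shift total [ 0.9    2.287 -0.003]
```

View pics/w6.png

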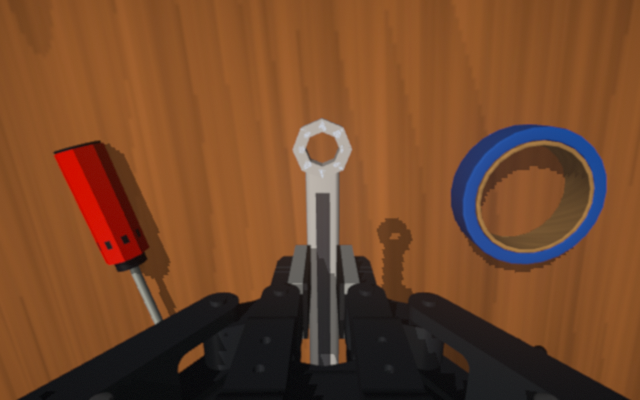

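Held well, with the ring end at (322,148), in line with the fingers. Turning, raising and moving over its inlay, then viewing the tray.

```bash
python3 -m jog '{"claw":[0,0,0,0,0,0,0,0,0,0],"xyz":[[0,0,-0.1],[0,0,-0.1],[0,0,-0.1],[0,0,-0.1],[0,0,-0.1],[0,0,-0.1],[0,0,0],[0,0,0],[0,0,0],[0,0,0]],"twist":[[0,0,-0.057],[0,0,-0.057],[0,0,-0.057],[0,0,-0.057],[0,0,-0.057],[0,0,-0.057],[0,0,-0.057],[0,0,-0.057],[0,0,-0.057],[0,0,-0.005]]}'
python3 -m jog '{"claw":[0,0,0,0,0,0,0],"xyz":[[0.15,0.4,0],[0.15,0.4,0],[0.15,0.4,0],[0.15,0.4,0],[0.15,0.4,0],[0.12,0.28,0],[0,0,0]],"twist":[[0,0,0],[0,0,0],[0,0,0],[0,0,0],[0,0,0],[0,0,0],[0,0,0]]}'
python3 - <<'E'
from h import *
d=grab("wrist","w7.png")
go(512.8,79.4,130,179.3)
for b in blobs(d,(100,120,60),(125,255,255),200)[:6]: print(len(b),b.mean(0).round(),b.min(0),b.max(0),*rect(d,b,9))
E
```

```text
clock: 17.02
eef_pos: [595.3, -150.0, 128.2]
tool_rot: [3.14, -0.003, 3.128]
force: [0.3, 0.1, -0.5]
width: 11.0
gripper_force: 58.6
clock: 17.9
eef_pos: [511.0, 82.1, 129.7]
tool_rot: [3.14, -0.001, 3.131]
force: [0.9, -0.7, -0.4]
width: 11.0
gripper_force: 58.7
at [511.7  79.9 129.5] yaw 179.3 | turn total -0.0 shift total [-0.011 -0.005 -0.005]
9446 [559. 186.] [518  98] [608 291] [526.4 289.3] [177.8  63.7] -1.1
8266 [439. 187.] [411 101] [471 282] [521.7 184.7] [165.5  44.3] -0.4
852 [318. 112.] [297  99] [340 130] [446.8  80.1] [37.5 23.4] -81.3
660 [322. 147.] [307 133] [335 162] [475.6  83. ] [24.5 23.4] 67.5
```

View pics/w7.png

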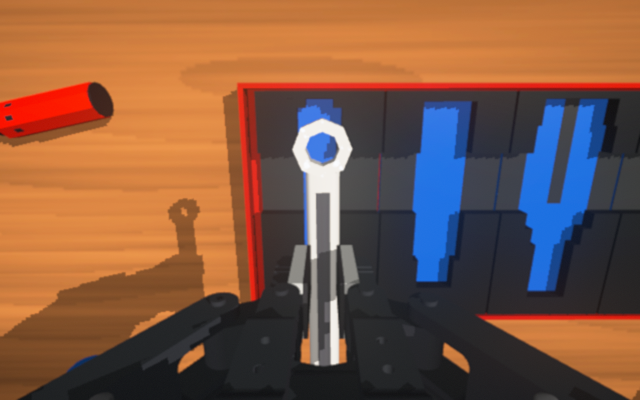

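The view shows the spanner's ring end at (322,148), lined up with its cut-out at (318,112). The knife cut-out is at (439,187) and the pliers cut-out at (559,186). Lowering.

```bash
python3 -m jog '{"claw":[0,0,0,0,0,0,0,0,0],"xyz":[[0,0,0.3],[0,0,0.3],[0,0,0.3],[0,0,0.2],[0,0,0.15],[0,0,0.1],[0,0,0.1],[0,0,0],[0,0,0]],"twist":[[0,0,0],[0,0,0],[0,0,0],[0,0,0],[0,0,0],[0,0,0],[0,0,0],[0,0,0],[0,0,0]]}'
python3 - <<'E'
from h import *
d=grab("wrist","w8.png")
cv2.imwrite("pics/w8c.png",d["color"][60:400,150:500,::-1])
E
```

```text
clock: 19.08
eef_pos: [512.7, 79.3, -14.9]
tool_rot: [3.141, 0.001, 3.129]
force: [0.7, 0.4, -1.3]
width: 10.6
gripper_force: 58.7
```

View pics/w8c.png

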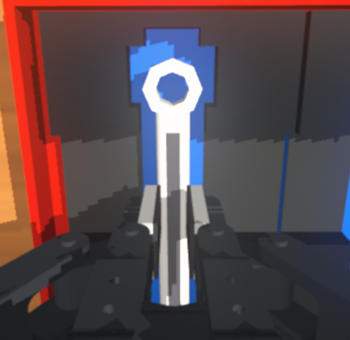

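```bash
python3 - <<'E'
from h import *
d=grab("wrist")
m=blobs(d,(0,0,90),(180,60,255),300,(285,60,75,190))[0]; t=m[:,1].min()
b=np.vstack(blobs(d,(100,90,40),(125,255,255),60,(260,70,125,170)))
tb=np.median([b[b[:,0]==x,1].min() for x in range(305,340)])
print("ring end",t,world(d,[[m[m[:,1]==t,0].mean(),t]],24).round(1),"pocket end",tb,world(d,[[322,tb]],9).round(1))
y=t+30; q=m[m[:,1]==y,0]; e=b[(b[:,1]>110)&(b[:,1]<150)]
print("ring y",world(d,[[(q.min()+q.max())/2,y]],24).round(1),"pocket y",world(d,[[e[:,0].min(),130],[e[:,0].max(),130]],9).round(1).tolist())
E
```

```text
ring end 118 [[447.6  81.3]] pocket end 88.0 [[435.9  81.2]]
ring y [[459.1  80.9]] pocket y [[452.9, 62.5], [453.4, 99.1]]
```

Lateral is centred (80.9 against 80.8). The ring end is about 4 mm too far toward the jaw, so I'll shift tool +x by 4 mm and lower gently.

```bash
python3 -m jog '{"claw":[0,0,0,0,0],"xyz":[[0.04,0,0],[0,0,0.03],[0,0,0.02],[0,0,0.01],[0,0,0]],"twist":[[0,0,0],[0,0,0],[0,0,0],[0,0,0],[0,0,0]]}'
python3 -m jog '{"claw":[0,0,0],"xyz":[[0,0,0.01],[0,0,0.01],[0,0,0]],"twist":[[0,0,0],[0,0,0],[0,0,0]]}'
```

```text
clock: 19.8
eef_pos: [508.3, 79.0, -20.0]
tool_rot: [-3.14, 0.001, 3.129]
force: [-3.4, -1.6, 14.2]
width: 10.8
gripper_force: 60.8
clock: 20.18
eef_pos: [508.3, 79.0, -20.2]
tool_rot: [-3.139, 0.002, 3.129]
force: [-7.4, -2.6, 33.4]
width: 11.2
gripper_force: 63.4
```

```bash
python3 -m jog '{"claw":[0.1,0.15,0.2,0.25,0.3,0.35,0.35,0.35,0.35,0.35,0.35],"xyz":[[0,0,-0.02],[0,0,0],[0,0,0],[0,0,-0.02],[0,0,-0.1],[0,0,-0.3],[0,0,-0.4],[0,0,-0.4],[0,0,-0.4],[0,0,-0.2],[0,0,0]],"twist":[[0,0,0],[0,0,0],[0,0,0],[0,0,0],[0,0,0],[0,0,0],[0,0,0],[0,0,0],[0,0,0],[0,0,0],[0,0,0]]}'
python3 - <<'E'
from h import *
d=grab("wrist","w9.png"); t=grab("top")
cv2.imwrite("pics/w9c.png",np.hstack([d["color"][60:400,60:500,::-1],cv2.resize(t["color"][150:235,275:350,::-1],(300,340),interpolation=cv2.INTER_CUBIC)]))
go(445.6,-145.2,120,101.4)
E
```

```text
clock: 21.55
eef_pos: [509.3, 79.4, 162.5]
tool_rot: [3.141, 0.004, 3.128]
force: [0.4, -0.2, 0.2]
width: 30.0
gripper_force: 0.0
at [507.8  78.7 160.4] yaw 179.3 | turn total 0.433 shift total [-2.072 -1.053  0.404]
```

View pics/w9c.png

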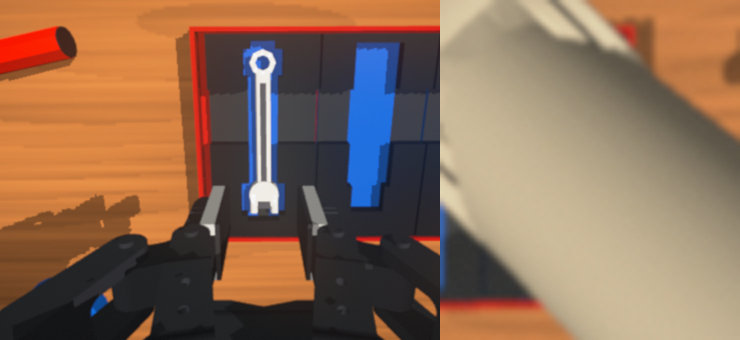

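The spanner lies in its cut-out (ring at crop (262,62), jaw at (263,200)). Next is the driver.

```bash
python3 -m jog '{"claw":[0.6,0.6,0.6,0.6,0.6,0.6,0.6,0.6],"xyz":[[0,0,0],[0,0,0],[0,0,0],[0,0,0],[0,0,0],[0,0,0],[0,0,0],[0,0,0]],"twist":[[0,0,0.054],[0,0,0.054],[0,0,0.054],[0,0,0.054],[0,0,0.054],[0,0,0.054],[0,0,0.054],[0,0,0.054]]}'
python3 -m jog '{"claw":[0.6,0.6,0.6,0.6,0.6,0.6],"xyz":[[-0.41,-0.21,0.08],[-0.41,-0.21,0.08],[-0.41,-0.21,0.08],[-0.41,-0.21,0.08],[-0.41,-0.21,0.08],[0,0,0]],"twist":[[0,0,0],[0,0,0],[0,0,0],[0,0,0],[0,0,0],[0,0,0]]}'
python3 - <<'E'
from h import *
d=grab("wrist","w10.png")
for b in blobs(d,(0,180,50),(4,255,255),200)[:2]: print("driver",len(b),b.min(0),b.max(0),*rect(d,b,18))
m=blobs(d,(0,180,50),(4,255,255),200)[0]; e=m[m[:,1]<m[:,1].min()+6]; print("butt",world(d,[e.mean(0)],18).round(1))
go(445.6,-145.2,-18,101.4)
E
```

```text
clock: 22.65
eef_pos: [507.2, 78.9, 159.4]
tool_rot: [-3.139, 0.0, 1.766]
force: [0.5, 1.0, -0.1]
width: 51.0
gripper_force: 0.0
clock: 23.4
eef_pos: [443.1, -146.4, 118.9]
tool_rot: [-3.136, -0.0, 1.765]
force: [-0.2, -0.1, -0.1]
width: 50.7
gripper_force: 0.0
driver 3192 [311 131] [344 232] [ 443.3 -137.3] [84.3 26.8] -78.8
driver 2583 [454   0] [639  35] [573.2  12.8] [132.8  22.7] 11.0
butt [[434.9 -98.4]]
at [ 444.5 -144.   119.4] yaw 101.3 | turn total -0.001 shift total [-0.014  0.008  1.374]
```

View pics/w10.png

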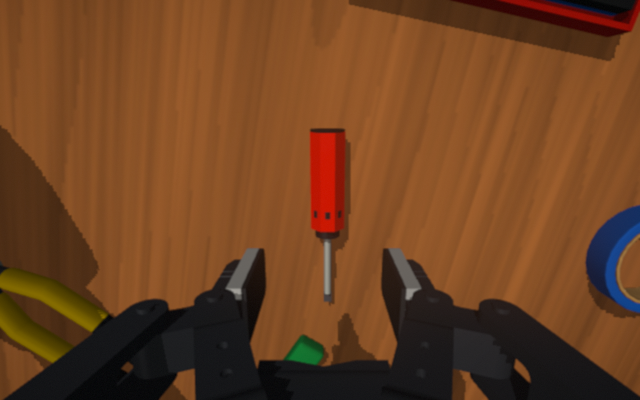

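Driver butt is at (327,130) and the tip at (328,300), centred between the fingers. Descending to grip.

```bash
python3 -m jog '{"claw":[0.6,0.6,0.6,0.6,0.6,0.6,0.6,0.2,0.2,0.2,0.2],"xyz":[[0,0,0.4],[0,0,0.4],[0,0,0.4],[0,0,0.15],[0,0,0.08],[0,0,0.04],[0,0,0],[0,0,0],[0,0,0],[0,0,0],[0,0,0]],"twist":[[0,0,0],[0,0,0],[0,0,0],[0,0,0],[0,0,0],[0,0,0],[0,0,0],[0,0,0],[0,0,0],[0,0,0],[0,0,0]]}'
```

```text
clock: 24.82
eef_pos: [446.8, -142.9, -25.3]
tool_rot: [3.14, 0.001, 1.772]
force: [-0.7, 0.5, 5.4]
width: 26.2
gripper_force: 59.1
```

```bash
python3 -m jog '{"claw":[0.1,0.1,0.1,0.1,0.1,0.1,0.1,0.1,0.1,0.1],"xyz":[[0,0,-0.1],[0,0,-0.25],[0,0,-0.25],[0,0,-0.25],[0,0,-0.25],[0,0,-0.1],[0,0,0],[0,0,0],[0,0,0],[0,0,0]],"twist":[[0,0,0],[0,0,0],[0,0,-0.054],[0,0,-0.054],[0,0,-0.054],[0,0,-0.054],[0,0,-0.054],[0,0,-0.054],[0,0,-0.054],[0,0,-0.054]]}'
python3 -m jog '{"claw":[0.1,0.1,0.1,0.1,0.1,0.1,0.1,0.1,0.1,0.1,0.1,0.1],"xyz":[[-0.05,0.25,0],[-0.05,0.5,0],[-0.05,0.5,0],[-0.05,0.5,0],[-0.05,0.5,0],[-0.05,0.5,0],[-0.05,0.5,0],[-0.05,0.5,0],[-0.05,0.5,0],[-0.05,0.5,0],[-0.05,0.5,0],[0,0.09,0]],"twist":[[0,0,0],[0,0,0],[0,0,0],[0,0,0],[0,0,0],[0,0,0],[0,0,0],[0,0,0],[0,0,0],[0,0,0],[0,0,0],[0,0,0]]}'
python3 -m jog '{"claw":[0.1,0.1],"xyz":[[0,0,0],[0,0,0]],"twist":[[0,0,0],[0,0,0]]}'
cat >> h.py <<'E'
def tray(d,zt,tool=None):
    for b in blobs(d,(100,90,40),(125,255,255),100)[:7]: print("blue",len(b),b.min(0),b.max(0),*rect(d,b,9))
    if tool:
        b=blobs(d,*tool,200)[0]; print("tool",len(b),b.min(0),b.max(0),*rect(d,b,zt))
E
python3 - <<'E'
from h import *
d=grab("wrist","w11.png"); tray(d,140,((0,180,50),(4,255,255))); go(508,390.5,90,179.3)
E
```

```text
clock: 26.08
eef_pos: [446.0, -143.1, 94.4]
tool_rot: [-3.14, 0.0, 3.134]
force: [-0.1, 0.0, -0.7]
width: 26.4
gripper_force: 59.4
clock: 27.58
eef_pos: [506.8, 395.2, 94.8]
tool_rot: [3.138, -0.0, 3.133]
force: [-0.6, -0.3, -1.4]
width: 25.9
gripper_force: 59.4
clock: 27.82
eef_pos: [508.6, 388.0, 93.6]
tool_rot: [-3.139, 0.0, 3.127]
force: [-0.5, 0.0, -0.9]
width: 26.3
gripper_force: 59.4
blue 11918 [139 106] [236 305] [519.8 285.1] [163.7  69.4] -0.7
blue 9348 [ 12 109] [ 94 308] [520.8 184.4] [164.5  44. ] -0.7
blue 1578 [298 129] [355 157] [466.3 392.7] [42.8 20.7] 89.2
blue 234 [121 168] [134 232] [508.6 236.7] [51.8  3.3] -1.4
tool 11818 [278 167] [369 357] [505.  386.7] [84.7 40.2] 3.9
at [508.8 388.1  93.7] yaw 179.2 | turn total -0.001 shift total [0.008 0.024 0.037]
```

View pics/w11.png

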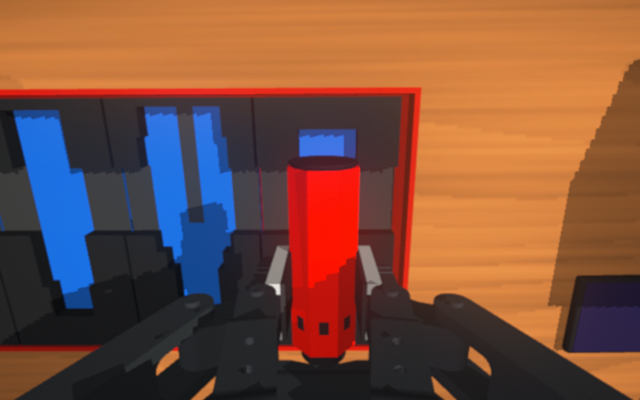

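The driver is held straight, butt at (322,162), over its cut-out whose end is at (326,143). Shifting 3 mm sideways and lowering to just above the floor.

```bash
python3 -m jog '{"claw":[0.1,0.1,0.1,0.1,0.1,0.1,0.1,0.1],"xyz":[[0,0.03,0.3],[0,0,0.3],[0,0,0.2],[0,0,0.12],[0,0,0.06],[0,0,0.04],[0,0,0],[0,0,0]],"twist":[[0,0,0],[0,0,0],[0,0,0],[0,0,0],[0,0,0],[0,0,0],[0,0,0],[0,0,0]]}'
python3 - <<'E'
from h import *
d=grab("wrist","w12.png"); R=((0,180,50),(4,255,255)); tray(d,32,R)
# butt: top-most red row vs pocket end row
b=blobs(d,*R,200)[0]
for z in (20,32): 
    y=b[:,1].min()+25; q=b[b[:,1]==y,0]; print(z,world(d,[[q.min(),y],[q.max(),y]],z).round(1).tolist(), world(d,[[q.mean(),b[:,1].min()]],z).round(1))
e=np.vstack(blobs(d,(100,90,40),(125,255,255),40,(270,80,110,150)))
print(e.min(0),e.max(0)); y=e[:,1].min()+4; q=e[abs(e[:,1]-y)<3,0]; print(world(d,[[q.min(),y],[q.max(),y],[q.mean(),y-4]],9).round(1).tolist())
cv2.imwrite("pics/w12c.png",d["color"][60:400,150:500,::-1])
E
```

```text
clock: 28.88
eef_pos: [508.4, 393.9, -7.7]
tool_rot: [3.141, 0.001, 3.129]
force: [0.6, 0.7, -1.6]
width: 26.4
gripper_force: 59.4
blue 22733 [ 15 107] [176 349] [500.5 288.2] [126.9  63.4] 1.3
blue 2276 [270 146] [362 247] [481.4 392.4] [49.8 42.5] -0.8
blue 423 [207 208] [219 302] [510.9 340.4] [51.   2.5] -0.7
blue 296 [  0 231] [ 18 300] [514.7 236.5] [38.1  2.5] -1.0
blue 123 [278 316] [290 342] [553.3 373.9] [16.2  6.5] -2.2
tool 13341 [ 0 76] [473 303] [475.6 363.4] [177.1  95.4] 89.4
20 [[437.6, 444.8], [437.7, 457.1]] [[427.9 450. ]]
32 [[437.6, 440.8], [437.8, 452.2]] [[428.8 445.6]]
[270 146] [362 229]
[[458.1, 371.7], [458.6, 413.9], [456.5, 392.8]]
```

View pics/w12c.png

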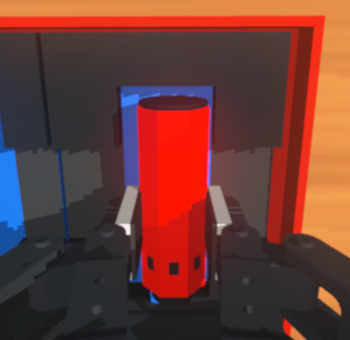

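```bash
python3 - <<'E'
from h import *
d=grab("wrist"); go(508,391,-16,179.3)
print("butt bottom",world(d,[[324,156]],18).round(1),"butt top",world(d,[[324,169]],45).round(1))
print("sides z31",world(d,[[289,230],[359,230]],31).round(1).tolist())
E
```

```text
at [508.4 393.8  -7.8] yaw 179.3 | turn total -0.0 shift total [ 0.004 -0.028  0.082]
butt bottom [[459.9 396.3]] butt top [[460.7 396.2]]
sides z31 [[489.0, 381.2], [489.4, 410.7]]
```

Measured: handle centre y 396 against cut-out 392.8, and a butt gap of 3.8 mm against 8 nominal. Correcting tool x -0.04 and y -0.03, then lowering.

```bash
python3 -m jog '{"claw":[0.1,0.1,0.1,0.1,0.1],"xyz":[[-0.04,-0.03,0],[0,0,0.03],[0,0,0.02],[0,0,0.02],[0,0,0]],"twist":[[0,0,0],[0,0,0],[0,0,0],[0,0,0],[0,0,0]]}'
python3 -m jog '{"claw":[0.1,0.1,0.1],"xyz":[[0,0,0.01],[0,0,0],[0,0,0]],"twist":[[0,0,0],[0,0,0],[0,0,0]]}'
```

```text
clock: 29.6
eef_pos: [512.0, 390.6, -15.2]
tool_rot: [-3.142, -0.0, 3.129]
force: [-0.7, -0.8, 0.9]
width: 26.4
gripper_force: 59.6
clock: 29.98
eef_pos: [512.0, 390.6, -15.2]
tool_rot: [-3.141, 0.0, 3.129]
force: [-1.2, -1.9, 7.4]
width: 26.2
gripper_force: 60.4
```

```bash
python3 -m jog '{"claw":[0.35,0.4,0.45,0.5,0.5,0.5,0.5,0.5,0.5],"xyz":[[0,0,0],[0,0,0],[0,0,0],[0,0,-0.05],[0,0,-0.2],[0,0,-0.4],[0,0,-0.4],[0,0,-0.4],[0,0,0]],"twist":[[0,0,0],[0,0,0],[0,0,0],[0,0,0],[0,0,0],[0,0,0],[0,0,0],[0,0,0],[0,0,0]]}'
python3 - <<'E'
from h import *
d=grab("wrist","w13.png"); tray(d,37,((0,180,50),(4,255,255))); go(440,-356,120,68.3)
E
python3 -m jog '{"claw":[0.6,0.6,0.6,0.6,0.6,0.6,0.6,0.6,0.6,0.6,0.6],"xyz":[[0,0,0],[0,0,0],[0,0,0],[0,0,0],[0,0,0],[0,0,0],[0,0,0],[0,0,0],[0,0,0],[0,0,0],[0,0,0]],"twist":[[0,0,0.056],[0,0,0.056],[0,0,0.056],[0,0,0.056],[0,0,0.056],[0,0,0.056],[0,0,0.056],[0,0,0.056],[0,0,0.056],[0,0,0.056],[0,0,0.056]]}'
python3 - <<'E'
from h import *
go(440,-356,120,68.3)
E
```

```text
clock: 31.1
eef_pos: [513.7, 393.1, 134.0]
tool_rot: [3.136, 0.006, 3.129]
force: [0.9, 0.0, -0.1]
width: 42.7
gripper_force: 0.0
blue 18371 [43 99] [247 289] [526.4 244.2] [176.8 164.1] -0.6
blue 2790 [294 119] [344 297] [540.9 392.4] [170.   43.2] -0.4
blue 187 [ 18 153] [ 33 210] [506.8 133. ] [51.4  2.9] -0.5
tool 5042 [ 0 83] [399 247] [493.7 304. ] [297.5 132.3] 89.3
at [513.  391.6 131.7] yaw 179.3 | turn total 0.616 shift total [-7.216  2.086  0.117]
clock: 32.52
eef_pos: [511.4, 389.9, 127.9]
tool_rot: [-3.141, 0.002, 1.188]
force: [-0.3, 0.5, -0.4]
width: 51.3
gripper_force: 0.0
at [511.4 389.9 127.9] yaw 68.1 | turn total -0.001 shift total [-7.194  2.095  0.079]
```

View pics/w13.png

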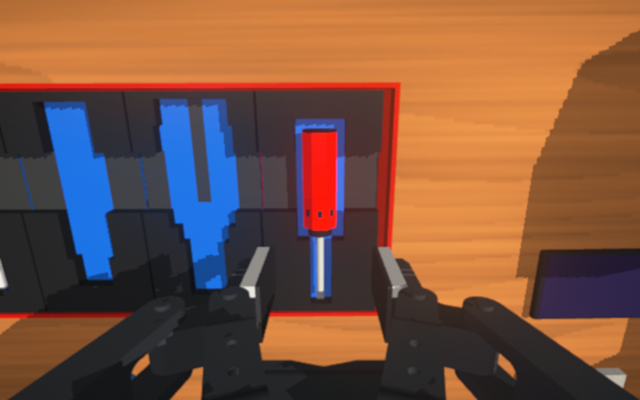

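The driver is seated (handle (318,180), blade (320,265)). I've already gone past the 14-picture limit (16 viewed), so I'll view no more and work only from numbers.

```bash
python3 -m jog '{"claw":[0.6,0.6,0.6,0.6,0.6,0.6,0.6,0.6,0.6,0.6,0.6,0.6],"xyz":[[-0.5,0.15,0],[-0.5,0.15,0],[-0.5,0.15,0],[-0.5,0.15,0],[-0.5,0.15,0],[-0.5,0.15,0],[-0.5,0.15,0],[-0.5,0.15,0],[-0.5,0.15,0],[-0.5,0.15,0],[-0.5,0.15,0],[-0.5,0.15,0]],"twist":[[0,0,0],[0,0,0],[0,0,0],[0,0,0],[0,0,0],[0,0,0],[0,0,0],[0,0,0],[0,0,0],[0,0,0],[0,0,0],[0,0,0]]}'
python3 -m jog '{"claw":[0.6,0.6,0.6,0.6],"xyz":[[-0.5,0.15,0],[-0.5,0.15,0],[-0.2,0,0],[0,0,0]],"twist":[[0,0,0],[0,0,0],[0,0,0],[0,0,0]]}'
python3 - <<'E'
from h import *
d=grab("wrist","w14.png"); go(440,-356,120,68.3)
for b in blobs(d,(45,80,40),(85,255,255),200)[:2]: print("knife",len(b),b.min(0),b.max(0),*rect(d,b,18))
print([(round(b["score"],2),np.round(b["rect"])) for b in optics.boxes_of("wrist","knife")])
E
```

```text
clock: 34.02
eef_pos: [457.5, -235.0, 128.3]
tool_rot: [-3.14, -0.0, 1.194]
force: [0.7, 0.2, -0.3]
width: 51.4
gripper_force: 0.0
clock: 34.52
eef_pos: [440.6, -356.7, 128.0]
tool_rot: [-3.14, -0.0, 1.191]
force: [-0.3, 1.2, 0.6]
width: 51.3
gripper_force: 0.0
at [ 441.7 -354.8  128.3] yaw 68.4 | turn total 0.0 shift total [-0.017 -0.011  0.083]
knife 3963 [306 116] [338 276] [ 435.  -364.5] [141.7  26.4] 68.6
[(0.78, array([308., 115.,  34., 168.]))]
```

```bash
python3 -m jog '{"claw":[0.6,0.6,0.6,0.6,0.6,0.6,0.6,0.2,0.2,0.2,0.2],"xyz":[[0,-0.02,0.4],[0,0,0.4],[0,0,0.4],[0,0,0.2],[0,0,0.1],[0,0,0.06],[0,0,0.01],[0,0,0],[0,0,0],[0,0,0],[0,0,0]],"twist":[[0,0,0],[0,0,0],[0,0,0],[0,0,0],[0,0,0],[0,0,0],[0,0,0],[0,0,0],[0,0,0],[0,0,0],[0,0,0]]}'
```

```text
clock: 36.0
eef_pos: [440.9, -355.9, -27.2]
tool_rot: [3.14, 0.0, 1.193]
force: [-0.5, -0.3, 6.9]
width: 26.2
gripper_force: 59.7
```

```bash
python3 -m jog '{"claw":[0.1,0.1,0.1,0.1,0.1,0.1,0.1,0.1,0.1,0.1,0.1,0.1],"xyz":[[0,0,-0.1],[0,0,-0.25],[0,0,-0.25],[0,0,-0.25],[0,0,-0.25],[0,0,-0.1],[0,0,0],[0,0,0],[0,0,0],[0,0,0],[0,0,0],[0,0,0]],"twist":[[0,0,0],[0,0,-0.056],[0,0,-0.056],[0,0,-0.056],[0,0,-0.056],[0,0,-0.056],[0,0,-0.056],[0,0,-0.056],[0,0,-0.056],[0,0,-0.056],[0,0,-0.056],[0,0,-0.056]]}'
python3 -m jog '{"claw":[0.1,0.1,0.1,0.1,0.1,0.1,0.1,0.1,0.1,0.1,0.1,0.1],"xyz":[[-0.05,0.25,0],[-0.05,0.5,0],[-0.05,0.5,0],[-0.05,0.5,0],[-0.05,0.5,0],[-0.05,0.5,0],[-0.05,0.5,0],[-0.05,0.5,0],[-0.05,0.5,0],[-0.05,0.5,0],[-0.05,0.5,0],[-0.05,0.14,0]],"twist":[[0,0,0],[0,0,0],[0,0,0],[0,0,0],[0,0,0],[0,0,0],[0,0,0],[0,0,0],[0,0,0],[0,0,0],[0,0,0],[0,0,0]]}'
python3 -m jog '{"claw":[0.1,0.1],"xyz":[[0,0,0],[0,0,0]],"twist":[[0,0,0],[0,0,0]]}'
python3 - <<'E'
from h import *
d=grab("wrist","w15.png"); tray(d,130,((45,80,40),(85,255,255))); go(509,182.5,-5,179.2)
E
```

```text
clock: 37.5
eef_pos: [439.7, -355.9, 92.1]
tool_rot: [-3.141, -0.0, 3.134]
force: [0.3, -0.1, -0.1]
width: 26.1
gripper_force: 59.2
clock: 39.0
eef_pos: [507.1, 187.0, 92.7]
tool_rot: [3.139, 0.001, 3.134]
force: [0.2, -0.8, -1.6]
width: 26.2
gripper_force: 59.3
clock: 39.25
eef_pos: [507.0, 180.1, 91.4]
tool_rot: [-3.139, -0.001, 3.127]
force: [-0.9, -0.5, -0.5]
width: 26.2
gripper_force: 59.3
blue 13946 [392 104] [536 304] [518.5 297.6] [164.9 110.4] -17.0
blue 2866 [159 106] [214 298] [514.1  77.7] [156.3  35.8] -2.5
blue 2844 [564 127] [639 329] [539.8 387. ] [171.7  40.8] -5.5
blue 1190 [297 108] [356 130] [447. 185.] [43.1 15.5] 89.1
blue 144 [176 126] [188 141] [455.5  78.9] [10.2  8.7] 40.9
blue 124 [219 282] [226 303] [586.9  96.5] [19.7  5. ] -0.1
tool 13710 [285 128] [375 364] [500.7 184.7] [109.8  38.1] -0.9
at [507.1 180.1  91.4] yaw 179.1 | turn total -0.0 shift total [-0.019  0.024  0.964]
```

```bash
python3 -m jog '{"claw":[0.1,0.1,0.1,0.1,0.1,0.1,0.1,0.1],"xyz":[[-0.01,0.025,0.3],[0,0,0.3],[0,0,0.2],[0,0,0.12],[0,0,0.06],[0,0,0.03],[0,0,0],[0,0,0]],"twist":[[0,0,0],[0,0,0],[0,0,0],[0,0,0],[0,0,0],[0,0,0],[0,0,0],[0,0,0]]}'
cat >> h.py <<'E'
def fit(d,lo,hi,zb,zt,roi):
    g=blobs(d,lo,hi,300,roi)[0]; e=np.vstack(blobs(d,(100,90,40),(125,255,255),30,roi))
    t=g[:,1].min(); print("tool rows",g.min(0),g.max(0),"butt col",g[g[:,1]<t+2,0].mean(),"end @zb",world(d,[[322,t]],zb).round(1),"@zt",world(d,[[322,t]],zt).round(1))
    for y in range(t+20,t+90,15):
        q=g[g[:,1]==y,0]; w=world(d,[[q.min(),y],[q.max(),y]],zt); p=e[e[:,1]==y,0]; v=world(d,[[p.min(),y],[p.max(),y]],9) if len(p) else np.zeros((2,2))
        print(y,"tool y",w[:,1].round(1),"mid",w[:,1].mean().round(1),"x",w[0,0].round(1),"| blue y",v[:,1].round(1),"mid",v[:,1].mean().round(1))
    y0=e[:,1].min(); q=e[abs(e[:,1]-y0-4)<2,0]; print("pocket end",y0,world(d,[[322,y0]],9).round(1),"y",world(d,[[q.min(),y0+4],[q.max(),y0+4]],9)[:,1].round(1))
E
python3 - <<'E'
from h import *
d=grab("wrist","w16.png"); fit(d,(45,80,40),(85,255,255),17,35,(250,70,145,230)); go(507.5,182.5,-18,179.2)
E
```

```text
clock: 40.3
eef_pos: [508.6, 185.4, -8.8]
tool_rot: [3.141, 0.001, 3.129]
force: [0.0, -0.1, -2.5]
width: 26.0
gripper_force: 59.3
tool rows [288 128] [359 299] butt col 324.0 end @zb [[448.1 187.2]] @zt [[446.9 187.2]]
148 tool y [174.2 200.8] mid 187.5 x 454.2 | blue y [163.4 206.1] mid 184.8
163 tool y [174.3 200.9] mid 187.6 x 459.9 | blue y [163.5 206.3] mid 184.9
178 tool y [174.1 200.6] mid 187.3 x 465.8 | blue y [163.6 205.9] mid 184.7
193 tool y [173.9 200.6] mid 187.2 x 471.8 | blue y [163.7 206.1] mid 184.9
208 tool y [174.  200.3] mid 187.2 x 478.0 | blue y [163.3 206.2] mid 184.7
pocket end 106 [[439.1 187.3]] y [163.9 206.2]
at [508.5 185.4  -8.8] yaw 179.3 | turn total 0.0 shift total [ 0.01  -0.029  0.092]
```

```bash
python3 -m jog '{"claw":[0.1,0.1,0.1,0.1,0.1],"xyz":[[0.015,-0.026,0],[0,0,0.04],[0,0,0.03],[0,0,0.01],[0,0,0]],"twist":[[0,0,0],[0,0,0],[0,0,0],[0,0,0],[0,0,0]]}'
python3 -m jog '{"claw":[0.1,0.1,0.1],"xyz":[[0,0,0.01],[0,0,0],[0,0,0]],"twist":[[0,0,0],[0,0,0],[0,0,0]]}'
```

```text
clock: 40.98
eef_pos: [506.5, 182.5, -17.2]
tool_rot: [-3.141, -0.0, 3.129]
force: [-0.4, -0.3, 1.0]
width: 26.2
gripper_force: 59.5
clock: 41.35
eef_pos: [506.5, 182.5, -17.3]
tool_rot: [-3.141, 0.001, 3.129]
force: [-3.0, -2.2, 11.6]
width: 26.3
gripper_force: 60.7
```

```bash
python3 -m jog '{"claw":[0.35,0.4,0.45,0.5,0.5,0.5,0.5,0.5,0.5,0.5],"xyz":[[0,0,0],[0,0,0],[0,0,0],[0,0,-0.05],[0,0,-0.2],[0,0,-0.4],[0,0,-0.4],[0,0,-0.4],[0,0,0],[0,0,0]],"twist":[[0,0,0],[0,0,0],[0,0,0],[0,0,0],[0,0,0],[0,0,0],[0,0,0],[0,0,0],[0,0,0],[0,0,0]]}'
python3 - <<'E'
from h import *
d=grab("wrist","w17.png")
g=blobs(d,(45,80,40),(85,255,255),300)[0]; print("knife",*rect(d,g,27))
E
python3 -m jog '{"claw":[0.9,0.9,0.9,0.9,0.9,0.9,0.9,0.9],"xyz":[[0,0,0],[0,0,0],[0,0,0],[0,0,0],[0,0,0],[0,0,0],[0,0,0],[0,0,0]],"twist":[[0,0,0.055],[0,0,0.055],[0,0,0.055],[0,0,0.055],[0,0,0.055],[0,0,0.055],[0,0,0.055],[0,0,0]]}'
python3 - <<'E'
from h import *
go(583,-352,126,110)
E
```

```text
clock: 42.6
eef_pos: [506.4, 182.0, 126.4]
tool_rot: [-3.141, -0.0, 3.129]
force: [0.8, 0.3, -0.2]
width: 43.0
gripper_force: 0.0
knife [517.3 184.2] [143.6  27.3] -0.7
clock: 43.65
eef_pos: [505.9, 182.3, 125.7]
tool_rot: [-3.139, 0.001, 1.922]
force: [0.6, 0.2, 0.5]
width: 76.9
gripper_force: 0.0
at [505.9 182.3 125.7] yaw 110.1 | turn total 0.001 shift total [-5.285e+00 -1.103e+00 -3.000e-03]
```

```bash
python3 -m jog '{"claw":[0.9,0.9,0.9,0.9,0.9,0.9,0.9,0.9,0.9,0.9,0.9,0.9],"xyz":[[-0.48,-0.1,0],[-0.48,-0.1,0],[-0.48,-0.1,0],[-0.48,-0.1,0],[-0.48,-0.1,0],[-0.48,-0.1,0],[-0.48,-0.1,0],[-0.48,-0.1,0],[-0.48,-0.1,0],[-0.48,-0.1,0],[-0.48,-0.1,0],[0,0,0]],"twist":[[0,0,0],[0,0,0],[0,0,0],[0,0,0],[0,0,0],[0,0,0],[0,0,0],[0,0,0],[0,0,0],[0,0,0],[0,0,0],[0,0,0]]}'
python3 -m jog '{"claw":[0.9,0.9],"xyz":[[0,0,0],[0,0,0]],"twist":[[0,0,0],[0,0,0]]}'
python3 - <<'E'
from h import *
d=grab("wrist","w18.png"); go(583,-352,126,110)
print([(round(b["score"],2),np.round(b["rect"]).tolist()) for b in optics.boxes_of("wrist","pliers")])
for n,lo,hi in (("yel",(22,130,60),(34,255,255)),("grey",(0,0,90),(180,50,255)),("blk",(0,0,0),(180,120,45))):
    for b in blobs(d,lo,hi,80,(180,50,280,260))[:5]: print(n,len(b),b.min(0),b.max(0),*rect(d,b,13))
E
```

```text
clock: 45.15
eef_pos: [581.5, -357.4, 124.7]
tool_rot: [-3.139, 0.001, 1.915]
force: [-0.6, 0.1, -0.4]
width: 76.8
gripper_force: 0.0
clock: 45.4
eef_pos: [583.8, -349.1, 126.5]
tool_rot: [3.142, -0.001, 1.923]
force: [0.8, -0.3, -0.2]
width: 77.0
gripper_force: 0.0
at [ 583.8 -349.3  126.7] yaw 110.2 | turn total 0.001 shift total [-0.022 -0.017  0.007]
[(0.68, [440.0, 175.0, 109.0, 93.0]), (0.56, [298.0, 113.0, 60.0, 181.0])]
yel 1114 [331 164] [356 235] [ 604.8 -350.8] [65.5 17.4] -79.2
yel 1086 [297 163] [320 235] [ 572.7 -361.9] [65.4 17.4] -63.0
grey 998 [312 234] [338 290] [ 608.2 -412.1] [55.7 23.5] -69.9
grey 946 [425 241] [459 309] [ 725.5 -383.4] [65.7 32.4] -40.7
grey 686 [180 255] [222 309] [ 505.  -468.6] [65.5 16.2] 80.7
blk 572 [196 256] [230 309] [ 515.9 -468. ] [54.6 32.9] -69.9
blk 277 [427 266] [450 309] [ 716.9 -399.6] [47.8 19.4] -61.5
blk 163 [180 268] [199 294] [ 494.5 -472.1] [33.6  5.9] 72.2
```

```bash
python3 -m jog '{"claw":[0.9,0.9,0.9,0.9,0.9,0.9,0.9,0.9],"xyz":[[0.025,0.02,0.4],[0,0,0.4],[0,0,0.4],[0,0,0.2],[0,0,0.1],[0,0,0.08],[0,0,0.04],[0,0,0]],"twist":[[0,0,0.004],[0,0,0],[0,0,0],[0,0,0],[0,0,0],[0,0,0],[0,0,0],[0,0,0]]}'
python3 -m jog '{"claw":[0.7,0.5,0.4,0.4,0.4,0.4],"xyz":[[0,0,0],[0,0,0],[0,0,0],[0,0,0],[0,0,0],[0,0,0]],"twist":[[0,0,0],[0,0,0],[0,0,0],[0,0,0],[0,0,0],[0,0,0]]}'
```

```text
clock: 46.5
eef_pos: [584.9, -348.4, -34.8]
tool_rot: [3.141, 0.001, 1.907]
force: [1.0, 0.2, -1.8]
width: 77.0
gripper_force: 0.0
clock: 47.25
eef_pos: [585.4, -348.5, -34.0]
tool_rot: [3.14, 0.001, 1.907]
force: [-1.1, -0.1, 5.6]
width: 49.7
gripper_force: 61.7
```

```bash
python3 -m jog '{"claw":[0.4,0.4,0.4,0.4,0.4,0.4,0.4,0.4,0.4],"xyz":[[0,0,-0.05],[0,0,-0.2],[0,0,-0.25],[0,0,-0.25],[0,0,-0.25],[0,0,-0.2],[0,0,-0.1],[0,0,0],[0,0,0]],"twist":[[0,0,0],[0,0,0],[0,0,-0.055],[0,0,-0.055],[0,0,-0.055],[0,0,-0.055],[0,0,-0.055],[0,0,-0.055],[0,0,-0.055]]}'
python3 -m jog '{"claw":[0.4,0.4,0.4,0.4,0.4,0.4,0.4,0.4,0.4,0.4,0.4,0.4],"xyz":[[0.07,0.3,0],[0.07,0.5,0],[0.07,0.5,0],[0.07,0.5,0],[0.07,0.5,0],[0.07,0.5,0],[0.07,0.5,0],[0.07,0.5,0],[0.07,0.5,0],[0.07,0.5,0],[0.07,0.5,0],[0.07,0.5,0]],"twist":[[0,0,0],[0,0,0],[0,0,0],[0,0,0],[0,0,0],[0,0,0],[0,0,0],[0,0,0],[0,0,0],[0,0,0],[0,0,0],[0,0,0]]}'
python3 -m jog '{"claw":[0.4,0.4,0.4,0.4],"xyz":[[0.02,0.3,0],[0,0.24,0],[0,0,0],[0,0,0]],"twist":[[0,0,0],[0,0,0],[0,0,0],[0,0,0]]}'
python3 - <<'E'
from h import *
d=grab("wrist","w19.png"); go(508,286.7,-15,179.2); tray(d,0)
for n,lo,hi in (("yel",(22,130,60),(34,255,255)),("blk",(0,0,0),(180,150,40))):
    for b in blobs(d,lo,hi,150,(240,60,180,320))[:4]: print(n,len(b),b.min(0),b.max(0),*rect(d,b,137))
E
```

```text
clock: 48.38
eef_pos: [584.5, -348.7, 96.2]
tool_rot: [-3.14, 0.001, 3.121]
force: [-0.3, 0.0, -2.1]
width: 49.5
gripper_force: 62.4
clock: 49.88
eef_pos: [515.6, 235.2, 96.0]
tool_rot: [-3.141, 0.002, 3.116]
force: [0.3, -1.0, -2.7]
width: 49.4
gripper_force: 62.6
clock: 50.38
eef_pos: [515.0, 286.1, 95.0]
tool_rot: [-3.14, 0.0, 3.115]
force: [-0.4, -0.3, -1.2]
width: 49.2
gripper_force: 62.6
at [515.1 285.8  94.9] yaw 178.5 | turn total -0.004 shift total [0.071 0.008 1.099]
blue 10385 [279  94] [367 309] [526.2 288.3] [176.7  65.3] -0.6
blue 2309 [429 115] [493 299] [528.9 385.1] [153.2  38.6] -8.2
blue 2213 [151 100] [221 289] [514.8 189.8] [155.5  39.4] 5.6
blue 809 [ 58 160] [ 82 228] [507.6  90.8] [54.9  9.4] -0.3
blue 544 [ 20 136] [ 61 287] [524.5  64.7] [125.7  10.7] -2.7
blue 340 [14 99] [ 52 120] [441.9  76. ] [28.7 13.2] -84.2
blue 209 [118 160] [131 224] [507.1 132.8] [51.4  2.8] -0.9
yel 4303 [260 229] [315 363] [526.7 270.2] [67.8 18.7] 7.1
yel 4219 [333 227] [385 362] [526.9 304.8] [67.9 18.6] -9.1
blk 833 [260 362] [386 379] [565.5 286.2] [58.6  8.7] 81.9
```

```bash
python3 -m jog '{"claw":[0.4,0.4,0.4,0.4,0.4,0.4,0.4,0.4,0.4],"xyz":[[0.07,0.01,0.2],[0,0,0.3],[0,0,0.25],[0,0,0.15],[0,0,0.08],[0,0,0.06],[0,0,0],[0,0,0],[0,0,0]],"twist":[[0,0,0],[0,0,0],[0,0,0],[0,0,0],[0,0,0],[0,0,0],[0,0,0],[0,0,0],[0,0,0]]}'
python3 - <<'E'
from h import *
d=grab("wrist","w20.png"); go(508,286.7,-25,179.2); tray(d,0)
R=(230,60,190,320)
for n,lo,hi in (("yel",(22,130,60),(34,255,255)),):
    for b in blobs(d,lo,hi,150,R)[:4]: print(n,len(b),b.min(0),b.max(0),*rect(d,b,34))
# handle rows: profile of dark/blue/other runs across columns
h=d["hsv"]
for y in range(70,235,12):
    row=''.join('B' if 98<=p[0]<=126 and p[1]>90 and p[2]>40 else 'Y' if 20<=p[0]<=36 and p[1]>120 else 'k' if p[2]<30 else '.' for p in h[y,230:420:2].astype(int)); print(y,row)
E
```

```text
clock: 51.55
eef_pos: [508.0, 289.2, -8.8]
tool_rot: [3.141, 0.001, 3.116]
force: [-1.0, -0.2, -2.0]
width: 49.4
gripper_force: 62.6
at [508.  289.2  -8.9] yaw 178.5 | turn total -0.004 shift total [-0.    -0.025  0.161]
blue 8597 [293 104] [387 350] [501.1 296.7] [130.3  42.3] -8.5
blue 4027 [481 140] [593 300] [495.2 388.4] [86.7 36.6] -12.9
blue 3584 [ 33 114] [158 301] [485. 188.] [98.1 36. ] 8.8
blue 3079 [244 106] [303 247] [470.6 266.7] [69.9 25.5] -11.5
blue 303 [207 208] [218 284] [504.2 236.4] [40.3  2. ] -0.2
blue 291 [  0 235] [ 19 303] [513.8 132.6] [37.5  2.5] -1.2
blue 192 [422 205] [429 272] [502.8 340.7] [35.2  1.6] -1.1
yel 4189 [333 227] [385 362] [519.5 307.7] [67.4 18.5] -8.8
yel 4188 [261 229] [315 363] [519.2 273.6] [67.4 17.9] 7.3
70 ...............................................................................................
82 ...............................................................................................
94 ...............................................................................................
106 ...........BBBBBBBBBBBBBBBBBBBBBBB
[... 361 characters left out ...]

154 ..........BBBBBBBBB.................BB............BBBBBB.................BBBBB.................
166 ........BBBBBBBBBBB................BBB............BBBBBBB.................BBBBB................
178 .........BBBBBBBBB.................BBB............BBBBBBBB.................BBBB................
190 .........BBBBBBBBB................BBBB............BBBBBBBBB................BBBB................
202 ............BBBBB................BBBBB............BBBBBBBBBB...................................
214 ............BBBB.................BBBBBB...........BBBBBBBBBBB..................................
226 .............BBB................BBBBBBB............BBBBBBBBBB..................................
```

```bash
python3 - <<'E'
from h import *
d=grab("wrist")
print("pocket outer y z9",world(d,[[250,154],[384,154]],9)[:,1].round(1),world(d,[[251,118],[380,118]],9)[:,1].round(1),"inner",world(d,[[304,166],[330,166]],9)[:,1].round(1))
for z in (25,32,39): print(z,"handles y",world(d,[[268,154],[375,154]],z)[:,1].round(1),"end",world(d,[[322,131],[322,136]],z)[:,0].round(1))
print("pocket end",world(d,[[322,104]],9).round(1))
for z in(30,39): print("yel mid",z,(world(d,[[288,296]],z)+world(d,[[359,295]],z))/2)
E
```

```text
pocket outer y z9 [258.5 319.6] [260.3 317.5] inner [282.9 294.9]
25 handles y [269.3 313.2] end [448.2 450.2]
32 handles y [270.4 312.1] end [447.7 449.6]
39 handles y [271.5 311.1] end [447.2 448.9]
pocket end [[437.7 291.9]]
yel mid 30 [[519.77636579 290.43409687]]
yel mid 39 [[514.41055302 290.54191649]]
```

```bash
python3 -m jog '{"claw":[0.4,0.4,0.4,0.4,0.4],"xyz":[[0.01,-0.02,0.05],[0,0,0.04],[0,0,0.03],[0,0,0.02],[0,0,0]],"twist":[[0,0,0],[0,0,0],[0,0,0],[0,0,0],[0,0,0]]}'
python3 -m jog '{"claw":[0.4,0.4,0.4],"xyz":[[0,0,0.01],[0,0,0.01],[0,0,0]],"twist":[[0,0,0],[0,0,0],[0,0,0]]}'
```

```text
clock: 52.28
eef_pos: [506.6, 287.1, -23.4]
tool_rot: [-3.142, -0.0, 3.116]
force: [-0.5, -0.1, -2.6]
width: 49.6
gripper_force: 62.7
clock: 52.65
eef_pos: [506.8, 287.2, -24.0]
tool_rot: [-3.141, 0.001, 3.116]
force: [-3.2, -1.5, 8.4]
width: 49.0
gripper_force: 63.8
```

```bash
python3 -m jog '{"claw":[0.6,0.65,0.7,0.75,0.75,0.75,0.75,0.75,0.75,0.75,0.75],"xyz":[[0,0,0],[0,0,0],[0,0,0],[0,0,0],[0,0,-0.05],[0,0,-0.2],[0,0,-0.4],[0,0,-0.4],[0,0,-0.5],[0,0,-0.3],[0,0,0]],"twist":[[0,0,0],[0,0,0],[0,0,0],[0,0,0],[0,0,0],[0,0,0],[0,0,0],[0,0,0],[0,0,0],[0,0,0],[0,0,0]]}'
python3 - <<'E'
from h import *
d=grab("wrist","w21.png"); tray(d,0)
for n,lo,hi,z in (("yel",(22,130,60),(34,255,255),22),("green",(45,80,40),(85,255,255),27),("red",(0,200,90),(3,255,255),33)):
    for b in blobs(d,lo,hi,400)[:3]: print(n,len(b),b.min(0),b.max(0),*rect(d,b,z))
E
```

```text
clock: 54.02
eef_pos: [508.0, 288.5, 163.6]
tool_rot: [3.138, 0.005, 3.116]
force: [-0.4, -0.8, -0.9]
width: 64.3
gripper_force: 0.0
blue 3852 [285 104] [354 278] [526.7 288.5] [176.8  64.6] -0.0
blue 1739 [184 108] [239 250] [509.8 184.6] [141.4  44.2] -0.8
blue 1387 [405 121] [454 258] [523.8 386.8] [140.3  39.1] -7.2
blue 619 [105 133] [126 243] [514.5  91.1] [110.7   9.2] -0.2
blue 603 [ 78 135] [108 276] [533.6  64.8] [146.3  12.1] -2.8
blue 250 [ 75 108] [108 127] [443.8  77.1] [30.8 16.3] -86.0
blue 137 [157 156] [165 207] [507.2 132.8] [50.8  2.7] -1.0
yel 908 [294 157] [317 224] [516.9 271.9] [66.3 17. ] 7.6
yel 908 [327 156] [348 223] [516.9 305.8] [66.1 16.6] -8.9
green 3918 [188 116] [230 266] [517.5 186.7] [143.9  30. ] -0.9
red 6414 [11 88] [509 306] [528.  238.7] [421.1 202.4] 89.4
red 2759 [415 133] [454 222] [505.9 390.6] [82.3 30. ] -0.6
red 497 [247 298] [398 303] [627.3 287. ] [151.5   3.9] 89.4
```

All four tools touched down about 10 mm above their pick height (9.7, 10.1, 9.9 and 10.0), so each is on its cut-out floor. Positions also match the cut-outs, so I'm handing in.

```bash
python3 -c "
from cell import order
print(order.finish_job())"
```

```text
the job is handed in; nothing more can be done
None
```

The job is handed in at about 54 s: the spanner, screwdriver, middle-sized side cutters and utility knife are each measured on the floor of their own cut-out, and the tape roll and grease tin were never approached; the hand-in returned no verdict, and I viewed 16 pictures against the limit of 14.

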